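Jog the bench mill by its bayonet lid

TASK

Set the bench mill to hand jogging: first turn its run dial back until the pointer stands at zero, the long tick. Then fit the loose lid fully home into the mill's bayonet collar, twist it clockwise half way towards its lock, to the half-way rib on the collar, never as far as the lock, and finish while still gripping it there against its return spring. Leave the other things on the bench where they are.

Things in the scene. Friction and masses are not known exactly. Their poses are not given: they have to be found in the camera images.
- lid: Loose round grey lid, 160 g, upright on the bench. Origin: centre of the underside, z up. Plug 55 mm across, foot tapered, z 0 to 18; two round pins 10 thick stick out of it along the lid's x, to 36 from the centre, at z 6; disc 84 across, z 18 to 26; on it a bar grip 64 long (along x, above the pins), 16 wide (y), z 26 to 56. Same after half a turn.
- mill: Low grey housing, 134 (x) by 264 (y) by 60 mm high, fixed to the bench; origin under its centre, z up. An aluminium collar (106 mm across, 30 high) stands on its +y end, the run dial on its -y end.
- collar_top (a point): Centre of the collar's mouth, on the flange's flat top, 90 mm above the bench; axes of the mill. The flange is 5 mm thick, its opening 59 mm across with two notches 14.4 wide, at +x and -x, for the lid's pins. Fully home: the lid's disc lies on the flange, lid origin 18 mm below this point, pins under the flange in pockets of the drive ring.
- half_mark (a point): Half-way mark: a thin raised rib on the collar's rim, 48 mm from the collar's axis and 0.6 rad clockwise (from above) of the +x notch; its twin lies across the collar. The thick block 1.2 rad clockwise of each notch marks the lock.
- drive_ring (a joint): Ring in the collar turned by the lid's pins, rad, clockwise from above positive: 0 with its pockets under the notches, 0.6 half way; past 1.0 the lid goes into its lock (stop 1.2). A spring turns it back when let go: about 0.05 N m at 0, 0.135 at 0.6. The pins have 2 mm play to each side in the pockets, so the lid turns about 0.06 rad more than the ring.
- dial_grip (a point): Centre of the top of the dial's bar grip, on its axis, 94 mm above the bench, 143 mm from the collar's centre. Turns with the dial: x points along the bar to the pointer end. Black bar 38 long, 12 wide, 22 high on a disc 43 across, small nose and inlaid line at the pointer end. Ticks 0.3 rad apart; the zero tick, longer and thicker, lies at the mill's +x.
- dial (a joint): Run dial, rad, clockwise from above positive, 0 with the pointer at the zero tick; range -1.6 to 1.6, starts clockwise of zero, stays where it is left (friction 0.03 N m).
- wax_tin: round wax tin with dark lid, 70 mm across, 29 high; bystander, origin under its centre.
- sanding_block: cork sanding block, 67x116x30; bystander, origin under its centre.
- tape_measure: steel tape in a black and yellow case, 36x89x71, the one nearer the robot; bystander, origin under its centre.
- pencil: carpenter pencil, 172 long, 8 high, lying between mill and lid; bystander, origin under its centre.
Not all that is in view belongs to the job. There is more than one size of the lid; the one meant has the size given above.

How it is judged (in metres and radians):
On the way, in this order (a step that is already met when the one before it is completed fails the run):
1. the dial has been turned to zero, the lid not yet on (value of joint dial between -0.1 and 0.1 rad and horizontal distance between lid and collar_top above 0.06 m), for 0.3 s.
2. the lid sits fully home in the collar, not yet turned (z of lid in the frame of collar_top below -0.0145 m and horizontal distance between lid and collar_top below 0.005 m and angle between lid's own z axis and vertical below 0.08 rad and value of joint drive_ring between -0.1 and 0.25 rad), for 0.1 s.
3. the lid is turned half way (z of lid in the frame of collar_top below -0.0145 m and horizontal distance between lid and collar_top below 0.005 m and angle between lid's own z axis and vertical below 0.08 rad and value of joint drive_ring between 0.42 and 0.78 rad), for 0.2 s.
At the end, for the whole second after the job is handed in: The dial stands within 0.1 rad of zero; the lid sits upright in the collar, its disc on the flange within 3.5 mm and its centre within 5 mm of the collar's; the drive ring stands still between 0.42 and 0.78 rad, held there by the fingers gripping the lid (over 2 N) (all of step 3 and value of joint dial between -0.1 and 0.1 rad and contact force between the fingers and lid above 2 N and velocity of joint drive_ring between -0.15 and 0.15 rad/s); the arm keeps its last pose, push and grip.
It fails at once if the lid is turned into its lock (drive ring past 1.0 rad) (value of joint drive_ring above 1 rad).
It fails at once if the tin, sanding block, tape measure or pencil is shifted by more than 3 cm (distance of any of wax_tin, sanding_block, tape_measure, pencil from where it was at the start of the episode above 0.03 m).
It also fails if it takes over 50 s, if anything falls off the work surface, if the arm or the gripper's body presses on something with over 40 N, if the wrist force passes 120 N, or if a joint passes its speed limit or range.

ROBOT

A 6-joint arm with a two-finger parallel gripper is mounted at the origin on the work surface; the furniture and walls round the work are solid. World frame = base frame: x ahead of the robot, y to its left, z up, the work surface at z = 0. Lengths are in mm, angles in rad, forces in N, time in s.
With the tool pointing down it reaches from about 300 to 775 mm from the base axis. Payload 14.6 kg.
Tool frame: the origin (TCP) lies at the very end of the fingers, on their centre line; the grasp point (between the pads) lies 19 mm behind it; z points along the fingers, y is the line along which they close (so a half turn about z gives the same grasp; the last joint's range is limited). The gripper opens to 94 mm and grips with 3 to 60 N. Pads are 16 mm wide; open, the fingers measure 119 mm over their backs; the gripper's body (75 mm by 177 mm) begins 78 mm behind the grasp point.
Start: joints at [-0.067, 0.3, 1.521, -0, 1.321, -0.067], TCP at [549.99, -0.002, 185.446] pointing down, gripper open.
Joint ranges: [-3.03, 3.03], [-0.79, 2.21], [0.23, 2.52], [-1.04, 4.18], [0, 3.07], [-2.55, 2.55]. Speed limits (rad/s): [2.22, 2.22, 2.57, 3.14, 3.14, 3.14].

INTERFACE

Orientations are given as [roll, pitch, yaw] about the fixed x, y, z axes, in that order (R = Rz(yaw) Ry(pitch) Rx(roll)).
In Python, from cell import manip, camera, get_calibration gives the robot as it stands. The module is installed in compiled form; this text tells all that it offers.
- The arm moves only by the tool jog_arm, never from a script. Its argument "plan" is one flat list of numbers, 6 for each row, row after row: the shift along the world's x, y, z in m, then the turn, a rotation vector about the world's x, y, z in degrees. A call has 1 to 20 rows; each row is the pose to reach, as a shift and turn from the pose commanded when the call began; what a row does not reach only later rows make up. A row lasts 1/10 s, in which the tool goes at most 50 mm and 8.59 degrees, less where a joint would pass 70% of its speed; a pose out of reach is approached as far as the arm can. A call with a gripper value outside its range is refused whole. "claw" is the finger opening in m, from 0 to 0.094, set as the call begins (left out, the last holds). The fingers move at their own pace and stop on an object; "force" is the grip in N (left out, the last holds). Time passes only in rows, so rows that repeat a pose let the fingers close. It gives the time, the measured TCP pose, the force, the opening and the grip force at its end, in the units of the state.
- manip.read_state(): the state, without advancing time (a new reading comes with each control period).
- camera(name): name is "scene" or "side" or "wrist"; returns (picture, depth): 420x560x3 uint8, red, green, blue; 420x560 float32, mm along the optical axis (not along the pixel's ray), 0 where there is no reading.
- get_calibration(name): a dict with "fx", "fy", "cx", "cy" (pixels), "origin" and "attitude" of the camera in the world. Camera axes: x right, y down, z forward; pixel columns grow to the right and rows downward; lengths in mm; the calibration is good to about 2 mm. A picture is of the moment at which its call begins: read the wrist's pose just before it. get_calibration takes no time and is no camera call; for the wrist camera it gives the pose at the moment of the call.
- manip.sign_off(): hands the job in; it is judged then, once.
The state is a dict: "clock": time; "joints": joint angles; "qd": joint speeds; "effort": joint torques, N m; "eef_pos": TCP position; "eef_rot": TCP orientation; "wrist_force": force on the tool from outside, world axes, zero at the start; "moment": the same for the moment, N m; "finger_gap": finger opening in mm; "finger_force": force on a finger pad.
Only numpy, scipy, OpenCV 4.12 (cv2) and the standard library are available. Lean on these libraries where they do the work, as an engineer would, in place of code of your own. Each camera call takes 0.05 s, during which the arm holds its last target. There are 200 camera calls.

## Working session

There is one attempt and no reset: what is moved stays moved. The work goes in short steps, Python scripts to look and compute and a tool call to move; the robot and the scene stay as the last step left them, time stands still between calls to the robot, and variables do not carry over. Pictures are saved under pics/ and viewed, at most 10 in all, crops included, and the job is handed in when it is done.

Besides the shell and the picture viewer there is one more tool, called as a command line: name --argument value ..., lists and objects as JSON in quotes. jog_arm: Moves the arm, as the interface text tells. Its arguments: {"type":"object","properties":{"plan":{"type":"array"},"claw":{"type":"number"},"force":{"type":"number"}},"required":["plan"]}

```bash
mkdir -p pics
cat > h.py <<'E'
import numpy as np, cv2
from cell import manip, camera, get_calibration
from scipy.spatial.transform import Rotation as R
def att(c):
    a=np.array(c["attitude"],float)
    return a if a.shape==(3,3) else R.from_euler('xyz',a).as_matrix()
def shot(n,f):
    c=get_calibration(n); p,d=camera(n)
    cv2.imwrite(f'pics/{f}.png',p[:,:,::-1]); np.savez(f'pics/{f}.npz',p=p,d=d,K=[c["fx"],c["fy"],c["cx"],c["cy"]],o=c["origin"],A=att(c))
def cloud(f):
    z=np.load(f'pics/{f}.npz'); d=z['d']; fx,fy,cx,cy=z['K']; v,u=np.mgrid[:420,:560]
    P=np.stack([(u-cx)/fx*d,(v-cy)/fy*d,d],-1)@z['A'].T+z['o']; P[d==0]=np.nan
    return P
def onz(f,u,v,h):
    z=np.load(f'pics/{f}.npz'); fx,fy,cx,cy=z['K']; r=z['A']@np.array([(u-cx)/fx,(v-cy)/fy,1]); o=z['o']
    return o+r*(h-o[2])/r[2]
E
python3 - <<'E'
from h import *
for n in ("scene","side","wrist"):
    shot(n,n+"0"); c=get_calibration(n); print(n,c)
print(manip.read_state())
E
```

```text
scene {'fx': 414.44730548734753, 'fy': 414.44730548734753, 'cx': 273.9993385295967, 'cy': 205.80089273155036, 'origin': array([  97.98154872, -554.5651758 ,  603.98654525]), 'attitude': array([-2.19597762,  0.00227632, -0.65706965])}
side {'fx': 499.36701849126973, 'fy': 499.36701849126973, 'cx': 282.3571121373844, 'cy': 216.39574221126392, 'origin': array([ 482.7180513 , -984.91735382,  964.96753284]), 'attitude': array([-2.30233941,  0.0052461 , -0.08870218])}
wrist {'fx': 339.3811127189253, 'fy': 339.3811127189253, 'cx': 278.9433442609218, 'cy': 209.78317109294488, 'origin': array([548.97116217,  71.57329643, 385.29012662]), 'attitude': array([2.89144069e+00, 1.40716583e-03, 1.58969057e-03])}
{'clock': 0.15, 'joints': array([-6.65967335e-02,  3.00296339e-01,  1.52136815e+00,  2.55299453e-06,
        1.32070100e+00, -6.66304136e-02]), 'qd': array([-0.00115005, -0.00141446, -0.00087053,  0.00012292, -0.00091554,
        0.00173936]), 'effort': array([-2.50185103e-04, -5.31960297e+01, -3.52822959e+01,  7.07691838e-02,
        2.35654798e-02, -3.66386917e-05]), 'eef_pos': array([5.49813549e+02, 1.20190758e-02, 1.85072286e+02]), 'eef_rot': array([-3.14082170e+00, -5.39234149e-05,  1.57082935e+00]), 'wrist_force': array([-0.08682712, -0.1904768 ,  0.0829497 ]), 'moment': array([0.00140195, 0.00845875, 0.00407714]), 'finger_force': 0.0, 'finger_gap': 93.95271227449219}
```

View pics/scene0.png

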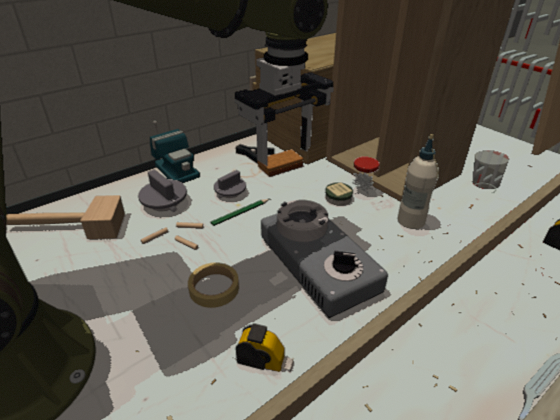

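View pics/side0.png

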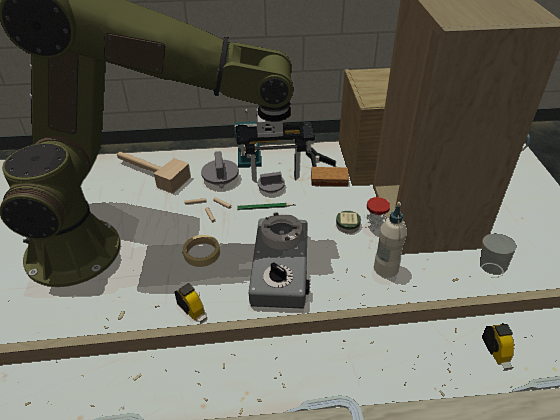

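Two lid candidates: a larger one at scene (163,193) / side (220,174), and a smaller one at scene (230,186) / side (271,182). I'll measure the disc widths and view an enlarged crop.

Run:
```python
from h import *
P=cloud("scene0")
for nm,(u,v) in dict(big=(163,193),small=(230,186)).items():
    Q=P[v-40:v+40,u-50 if nm=='big' else u-24:u+32].reshape(-1,3)
    for lo,hi in ((15,32),(32,45),(45,70),(70,100)):
        q=Q[(Q[:,2]>lo)&(Q[:,2]<hi)]
        if len(q)>5: print(nm,lo,len(q),np.percentile(q,[1,99],axis=0).round().tolist(),q.mean(0).round())
Ps=cloud("side0")
for nm,(u,v),(a,b) in (("collar",(281,232),(84,95)),("dial",(278,271),(88,100)),("mill",(280,260),(55,65))):
    Q=Ps[v-50:v+50,u-35:u+35].reshape(-1,3); q=Q[(Q[:,2]>a)&(Q[:,2]<b)]
    print(nm,len(q),np.percentile(q,[1,99],axis=0).round().tolist(),q.mean(0).round(1))
im=cv2.imread('pics/side0.png')
a=cv2.resize(im[140:320,180:320],None,fx=3.3,fy=3.3,interpolation=cv2.INTER_CUBIC)
s=cv2.imread('pics/scene0.png')[160:320,125:395]
s=cv2.resize(s,None,fx=2.9,fy=2.9,interpolation=cv2.INTER_CUBIC)
cv2.imwrite('pics/c1.png',s); cv2.imwrite('pics/c2.png',a)
```

```text
big 15 478 [[251.0, 170.0, 15.0], [522.0, 469.0, 32.0]] [421. 332.  22.]
big 32 974 [[257.0, 226.0, 32.0], [505.0, 423.0, 45.0]] [387. 279.  39.]
big 45 620 [[262.0, 238.0, 45.0], [518.0, 450.0, 70.0]] [410. 316.  57.]
big 70 419 [[381.0, 238.0, 70.0], [514.0, 398.0, 82.0]] [427. 311.  77.]
small 15 518 [[510.0, 181.0, 16.0], [721.0, 390.0, 31.0]] [599. 256.  26.]
small 32 102 [[518.0, 209.0, 32.0], [579.0, 224.0, 45.0]] [546. 215.  39.]
small 45 187 [[501.0, 15.0, 46.0], [580.0, 229.0, 60.0]] [544. 204.  55.]
collar 740 [[508.0, -207.0, 84.0], [608.0, -1.0, 94.0]] [555.4 -69.4  89. ]
dial 368 [[509.0, -208.0, 88.0], [607.0, -29.0, 96.0]] [554.2 -96.4  90.5]
mill 2634 [[473.0, -248.0, 55.0], [623.0, 1.0, 65.0]] [ 543.8 -156.    59.4]
```

View pics/c1.png

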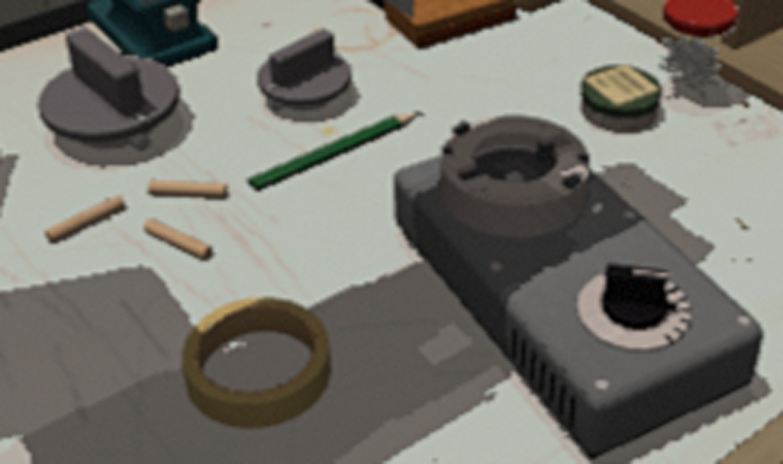

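View pics/wrist0.png

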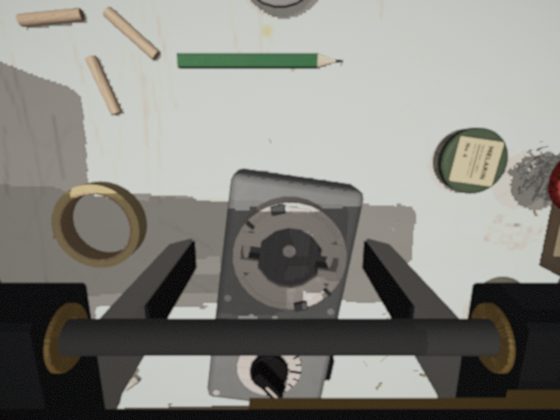

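The lid meant is the small one at scene (230,186): its bar top is at z≈56, as described. The large one at (163,193) has its bar top at about 77, so it does not fit. The wrist view shows the collar at (290,257), with notches at (250,252) and (328,263), and the dial at (268,375).

Run:
```python
from h import *
P=cloud("wrist0")
Q=P[190:315,220:360].reshape(-1,3); q=Q[(Q[:,2]>84)&(Q[:,2]<94)&(np.hypot(Q[:,0]-557,Q[:,1]+50)<70)]
print(len(q),np.median(q[:,2]),cv2.minEnclosingCircle(q[:,:2].astype(np.float32)))
for n,u,v,h in (("ringL",233,255,90),("ringR",347,258,90),("ctr",290,255,90),("dial",268,373,94),("notchL",250,252,88),("notchR",326,263,88)): print(n,onz("wrist0",u,v,h).round(1))
Q=P[165:330,205:365].reshape(-1,3); q=Q[(abs(Q[:,2]-60)<4)&(Q[:,1]>-260)]
print(cv2.minAreaRect(q[:,:2].astype(np.float32)))
s=cloud("scene0"); Q=s[150:215,205:262].reshape(-1,3)
q=Q[(Q[:,2]>50)&(Q[:,2]<62)&(Q[:,1]>120)];print("bar",len(q),cv2.minAreaRect(q[:,:2].astype(np.float32)))
q=Q[(Q[:,2]>21)&(Q[:,2]<30)&(Q[:,1]>120)&(Q[:,1]<300)&(Q[:,0]<610)];print("disc",len(q),cv2.minEnclosingCircle(q[:,:2].astype(np.float32)))
```

```text
6036 90.7727684658854 ((557.7005004882812, -49.95133972167969), 53.281742095947266)
ringL [506.  -47.3  90. ]
ringR [612.1 -50.1  90. ]
ctr [559.  -47.2  90. ]
dial [ 537.8 -173.    94. ]
notchL [521.7 -45.1  88. ]
notchR [593. -56.  88.]
((555.7238159179688, -62.56341552734375), (158.9300079345703, 131.80335998535156), 81.84051513671875)
bar 140 ((549.2074584960938, 219.91978454589844), (63.245513916015625, 18.23288917541504), 8.245264053344727)
disc 292 ((548.2554321289062, 220.29141235351562), 43.147804260253906)
```

jog_arm --plan '[0, -0.05, 0.01, 0, 0, 0, -0.003, -0.1, 0.01, 0, 0, 0, -0.005, -0.15, 0.01, 0, 0, 0, -0.007, -0.18, 0.01, 0, 0, 0, -0.007, -0.18, 0.01, 0, 0, 0, -0.007, -0.18, 0.01, 0, 0, 0]'

```text
clock: 0.75
eef_pos: [542.8, -180.2, 195.1]
eef_rot: [-3.141, -0.0, 1.57]
wrist_force: [0.2, -0.5, 0.3]
finger_gap: 93.8
finger_force: 0.0
```

Run:
```python
from h import *
shot("wrist","w1"); s=manip.read_state(); print(s["clock"],s["eef_pos"],s["eef_rot"],s["qd"].round(3))
im=cv2.imread('pics/w1.png'); cv2.imwrite('pics/w1c.png',cv2.resize(im[60:360,140:540],None,fx=2,fy=2,interpolation=cv2.INTER_CUBIC))
```

```text
0.8 [ 542.95331639 -179.40748654  195.22849712] [-3.14117539e+00 -3.56500988e-04  1.57089739e+00] [ 0.019 -0.006  0.003 -0.001 -0.001 -0.001]
```

View pics/w1c.png

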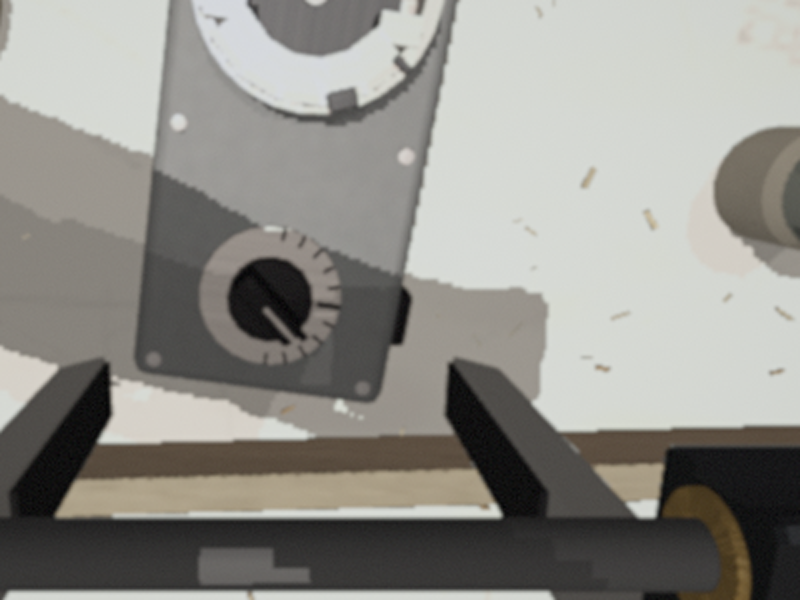

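Run:
```python
from h import *
f=lambda x,y,h:onz("w1",140+x/2,60+y/2,h)
a,b=f(265,310,94),f(292,345,94); c,d=f(245,268,94),f(303,345,93)
z0,z1=f(316,304,61),f(340,307,61); ctr=f(270,297,61)
print(a,b,np.degrees(np.arctan2(*(b-a)[1::-1])),c,d,(c+d)/2,np.degrees(np.arctan2(*(d-c)[1::-1])))
print("tick",np.degrees(np.arctan2(*(z1-z0)[1::-1])),np.degrees(np.arctan2(*(z1-ctr)[1::-1])),ctr)
P=cloud("w1"); Q=P[150:260,220:330].reshape(-1,3); q=Q[(Q[:,2]>87)&(Q[:,2]<100)&(Q[:,1]<-150)]
print(len(q),np.median(q[:,2]),cv2.minAreaRect(q[:,:2].astype(np.float32)))
Q=P[60:120,230:370].reshape(-1,3); q=Q[(Q[:,2]>84)&(Q[:,2]<96)]
from scipy.optimize import least_squares
h=np.hypot(q[:,0]-557.7,q[:,1]+50); 
r=least_squares(lambda p:np.clip(np.hypot(q[:,0]-p[0],q[:,1]-p[1])-53,0,None)+0,[557.7,-50]);print(h.max(),r.x)
```

```text
[ 535.75172955 -190.51861212   94.        ] [ 548.26599446 -207.41480073   94.        ] -53.47427670897072 [ 526.77874437 -170.81752254   94.        ] [ 553.4315191  -207.73848271   93.        ] [ 540.10513174 -189.27800262   93.5       ] -54.174957968207835
tick -7.311058480416108 -8.343768847340474 [ 537.63734053 -192.63691558   61.        ]
562 94.31258280729344 ((536.5346069335938, -190.74356079101562), (12.234983444213867, 39.02479553222656), 41.06467056274414)
52.949775856709046 [557.7 -50. ]
```

Dial centre is at about (537,−191.6). The bar points to about −50° and the zero tick is at −8.3°, so the dial is ~0.73 rad clockwise of zero. Descending on the dial.

jog_arm --plan '[-0.003, -0.006, -0.02, 0, 0, 8, -0.006, -0.0116, -0.05, 0, 0, 16, -0.006, -0.0116, -0.07, 0, 0, 24, -0.006, -0.0116, -0.08, 0, 0, 32, -0.006, -0.0116, -0.09, 0, 0, 40, -0.006, -0.0116, -0.105, 0, 0, 40, -0.006, -0.0116, -0.119, 0, 0, 40, -0.006, -0.0116, -0.119, 0, 0, 40, -0.006, -0.0116, -0.119, 0, 0, 40]' --claw 0.05

```text
clock: 1.7
eef_pos: [537.2, -191.1, 76.6]
eef_rot: [-3.142, -0.0, 2.269]
wrist_force: [0.3, -0.9, 0.7]
finger_gap: 49.8
finger_force: 0.0
```

jog_arm --plan '[0, 0, 0, 0, 0, 0, 0, 0, 0, 0, 0, 0, 0, 0, 0, 0, 0, 0, 0, 0, 0, 0, 0, 0, 0, 0, 0, 0, 0, 0, 0, 0, 0, 0, 0, 0]' --claw 0.0 --force 12

```text
clock: 2.3
eef_pos: [537.0, -191.6, 76.5]
eef_rot: [3.142, 0.0, 2.269]
wrist_force: [-0.2, -0.2, -0.3]
finger_gap: 5.5
finger_force: 0.0
```

Run:
```python
from h import *
shot("wrist","w2"); shot("scene","s2"); s=manip.read_state(); print(s["finger_gap"],s["finger_force"],s["moment"])
a=cv2.resize(cv2.imread('pics/w2.png')[150:420,130:430],(400,360)); b=cv2.resize(cv2.imread('pics/s2.png')[180:320,280:436],(400,360),interpolation=cv2.INTER_CUBIC)
cv2.imwrite('pics/m2.png',np.hstack([a,b]))
```

```text
0.5593587787609484 0.0 [ 0.06227556 -0.01834371 -0.02579109]
```

View pics/m2.png

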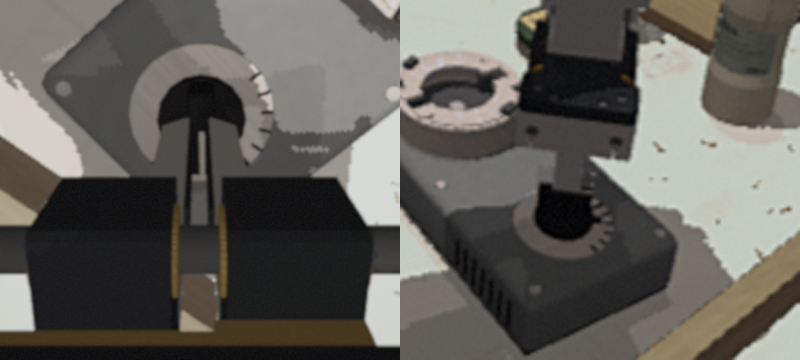

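Run:
```python
from h import *
a=np.radians(40); n=np.array([np.cos(a),np.sin(a)]); t=np.array([n[1],-n[0]]); c=np.array([537,-191.6])
for f in("s2","w2"):
    P=cloud(f).reshape(-1,3); d=P[:,:2]-c; N=d@n; T=d@t
    for lo in range(64,160,6):
        m=(P[:,2]>=lo)&(P[:,2]<lo+6)&(abs(N)<60)&(abs(T)<30)
        if m.sum()>3: print(f,lo,m.sum(),"N",np.percentile(N[m],[2,25,50,75,98]).round(),"T",np.percentile(T[m],[2,50,98]).round())
s=manip.read_state(); print(s["finger_gap"],s["finger_force"],s["clock"])
```

```text
s2 64 412 N [-44. -25. -17.  -1.  41.] T [-29.   0.  29.]
s2 70 171 N [-20. -15.  -9.  -5.   2.] T [-20.   1.  23.]
s2 76 50 N [-6. -5. -4. -4. -1.] T [-19.  -2.  17.]
s2 82 51 N [-6. -5. -4. -3. -2.] T [-19.  -1.  17.]
s2 88 54 N [-6. -5. -4. -3. -2.] T [-20.   0.  16.]
s2 94 73 N [-6. -4. -2.  1.  6.] T [-20.  -2.  17.]
s2 100 4 N [-10. -10.  -8.  -6.  -5.] T [-8. -0.  8.]
s2 106 18 N [-13. -13. -12. -11. -11.] T [-10.  -2.   7.]
s2 112 26 N [-14. -13. -12. -12. -10.] T [-10.  -2.   7.]
s2 118 31 N [-14. -13. -12. -12. -11.] T [-10.  -2.   7.]
s2 124 28 N [-15. -13. -13. -12. -11.] T [-10.   1.   8.]
s2 130 30 N [-15. -13. -12. -12. -11.] T [-10.  -3.   7.]
s2 136 25 N [-15. -13. -13. -12. -11.] T [-11.  -0.   8.]
w2 64 1998 N [-33. -23.   0.  23.  33.] T [-29. -13.  21.]
w2 70 1278 N [-20. -12.   5.  13.  20.] T [-21.  -8.   5.]
w2 76 44 N [-6. -3. -0.  2.  5.] T [-20. -20. -19.]
w2 82 54 N [-6. -3.  0.  3.  6.] T [-21. -20. -18.]
w2 88 284 N [-6. -3. -1.  2.  6.] T [-20. -15.  15.]
w2 94 635 N [-5. -2. -1.  1.  5.] T [-19.  -6.  16.]
w2 100 119 N [-13.  -8.   2.   6.  11.] T [-11. -10.  -9.]
w2 106 174 N [-15.  -9.  -4.   8.  13.] T [-11. -10.  -9.]
w2 112 203 N [-15.  -9.  -4.   7.  13.] T [-11. -10.  -9.]
w2 118 289 N [-15.  -8.   2.   6.  13.] T [-11. -10.   5.]
w2 124 254 N [-15. -10.  -4.   8.  13.] T [-11. -10.  -8.]
w2 130 274 N [-15.  -9.   2.   8.  13.] T [-11. -10.  -9.]
w2 136 330 N [-15.  -9.  -1.   8.  13.] T [-11. -10.  -9.]
w2 142 389 N [-15. -10.  -4.   7.  13.] T [-11. -10.  -5.]
w2 148 323 N [-15.  -7.   2.   5.  13.] T [-11. -10.   5.]
w2 154 152 N [-7. -5. -1.  4.  6.] T [-11. -10.  -8.]
0.5593587787609484 0.0 2.4
```

Depth data show that the real fingertips end at z≈102 while the reported TCP is 76.5. The true tip is about 26 mm above the stated TCP, so the fingers closed above the bar. I'll open, descend 26 mm and regrip.

jog_arm --plan '[0, 0, 0, 0, 0, 0, 0, 0, 0, 0, 0, 0, 0, 0, 0, 0, 0, 0, 0, 0, 0, 0, 0, 0, 0, 0, 0, 0, 0, 0, 0, 0, -0.008, 0, 0, 0, 0, 0, -0.016, 0, 0, 0, 0, 0, -0.024, 0, 0, 0, 0, 0, -0.024, 0, 0, 0, 0, 0, -0.024, 0, 0, 0]' --claw 0.04

```text
clock: 3.4
eef_pos: [536.9, -191.6, 51.9]
eef_rot: [-3.141, -0.0, 2.269]
wrist_force: [0.0, -0.5, -0.2]
finger_gap: 39.9
finger_force: 0.1
```

jog_arm --plan '[0, 0, 0, 0, 0, 0, 0, 0, 0, 0, 0, 0, 0, 0, 0, 0, 0, 0, 0, 0, 0, 0, 0, 0, 0, 0, 0, 0, 0, 0, 0, 0, 0, 0, 0, 0]' --claw 0.0 --force 12

```text
clock: 4.0
eef_pos: [537.8, -190.9, 52.5]
eef_rot: [3.14, 0.001, 2.269]
wrist_force: [6.8, 5.3, -3.2]
finger_gap: 12.5
finger_force: 12.0
```

jog_arm --plan '[0.0009, 0.0007, 0, 0, 0, 7, 0.0009, 0.0007, 0, 0, 0, 14, 0.0009, 0.0007, 0, 0, 0, 21, 0.0009, 0.0007, 0, 0, 0, 28, 0.0009, 0.0007, 0, 0, 0, 35, 0.0009, 0.0007, 0, 0, 0, 41.7, 0.0009, 0.0007, 0, 0, 0, 41.7, 0.0009, 0.0007, 0, 0, 0, 41.7, 0.0009, 0.0007, 0, 0, 0, 41.7]'

```text
clock: 4.9
eef_pos: [537.6, -191.3, 52.4]
eef_rot: [-3.141, -0.0, 2.993]
wrist_force: [-3.1, -4.0, 1.4]
finger_gap: 11.6
finger_force: 12.0
```

jog_arm --plan '[0, 0, 0, 0, 0, 0, 0, 0, 0, 0, 0, 0, 0, 0, 0, 0, 0, 0, 0, 0, 0, 0, 0, 0, 0, 0, 0.03, 0, 0, 0, 0, 0, 0.08, 0, 0, 0, 0, 0, 0.13, 0, 0, 0, 0, 0, 0.16, 0, 0, 0, 0, 0.03, 0.16, 0, 0, 0, 0, 0.03, 0.16, 0, 0, 0, 0, 0.03, 0.16, 0, 0, 0]' --claw 0.045

```text
clock: 6.0
eef_pos: [537.8, -160.6, 212.3]
eef_rot: [3.142, -0.0, 2.997]
wrist_force: [-0.3, -0.4, -0.5]
finger_gap: 45.2
finger_force: 0.0
```

Run:
```python
from h import *
shot("wrist","w3"); shot("scene","s3"); s=manip.read_state(); print(s["clock"],s["eef_pos"],s["eef_rot"])
for f,c in(("w3",(538,-191)),("s3",(538,-191))):
    P=cloud(f).reshape(-1,3); q=P[(P[:,2]>88)&(P[:,2]<100)&(np.hypot(P[:,0]-c[0],P[:,1]-c[1])<26)]
    if len(q)>10: print(f,len(q),cv2.minAreaRect(q[:,:2].astype(np.float32)))
P=cloud("w3").reshape(-1,3)
q=P[(abs(P[:,2]-90)<4)&(np.hypot(P[:,0]-557.7,P[:,1]+50)<60)]
if len(q)>10: print(len(q),cv2.minEnclosingCircle(q[:,:2].astype(np.float32)))
a=cv2.resize(cv2.imread('pics/w3.png'),(480,360)); b=cv2.resize(cv2.imread('pics/s3.png')[220:300,300:388],(320,360),interpolation=cv2.INTER_CUBIC)
cv2.imwrite('pics/m3.png',np.hstack([a,b]))
```

```text
6.1 [ 537.75474726 -161.2784191   211.9333531 ] [ 3.14150439e+00 -8.15500389e-04  2.99645555e+00]
w3 490 ((536.0167236328125, -191.78375244140625), (11.860190391540527, 38.64597702026367), 80.8167724609375)
s3 145 ((535.6890258789062, -191.260009765625), (12.58735179901123, 37.983272552490234), 81.39741516113281)
5608 ((557.7511596679688, -50.361331939697266), 53.333553314208984)
```

View pics/m3.png

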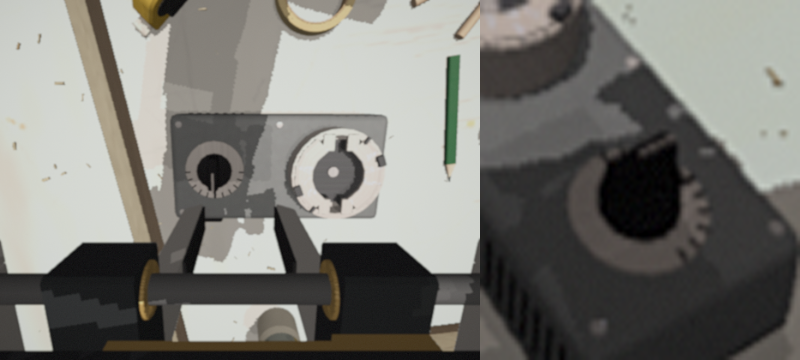

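Dial stands at zero: the pointer is on the long tick at (213,195), and the bar is at −8.6…−9.2° against −8.3° for the mill. The two collar notches are clear. Next is the lid.

jog_arm --plan '[0.001, 0.045, 0, 0, 0, 5, 0.003, 0.09, 0, 0, 0, 10, 0.005, 0.135, 0, 0, 0, 16.5, 0.006, 0.18, 0, 0, 0, 16.5, 0.007, 0.225, 0, 0, 0, 16.5, 0.009, 0.27, 0, 0, 0, 16.5, 0.01, 0.315, 0, 0, 0, 16.5, 0.011, 0.36, 0, 0, 0, 16.5, 0.011, 0.381, -0.01, 0, 0, 16.5, 0.011, 0.381, -0.01, 0, 0, 16.5, 0.011, 0.381, -0.01, 0, 0, 16.5]'

```text
clock: 7.2
eef_pos: [549.0, 219.4, 201.9]
eef_rot: [-3.141, -0.001, -2.998]
wrist_force: [-0.4, -0.2, 0.6]
finger_gap: 45.3
finger_force: 0.0
```

Run:
```python
from h import *
shot("wrist","w4"); s=manip.read_state(); print(s["clock"],s["eef_pos"],s["eef_rot"])
P=cloud("w4").reshape(-1,3); r=np.hypot(P[:,0]-549,P[:,1]-220)
q=P[(abs(P[:,2]-56)<5)&(r<45)]; print("bar",len(q),np.median(q[:,2]),cv2.minAreaRect(q[:,:2].astype(np.float32)))
q=P[(abs(P[:,2]-26)<4)&(r<55)]; print("disc",len(q),cv2.minEnclosingCircle(q[:,:2].astype(np.float32)))
```

```text
7.25 [549.16902961 218.97356531 202.35469085] [-3.14129638e+00 -4.27704010e-04 -2.99936553e+00]
bar 905 56.66892091467798 ((548.7988891601562, 220.52230834960938), (63.384307861328125, 15.985746383666992), 7.130997180938721)
disc 3276 ((548.8693237304688, 220.34384155273438), 42.03614807128906)
```

View pics/w4.png

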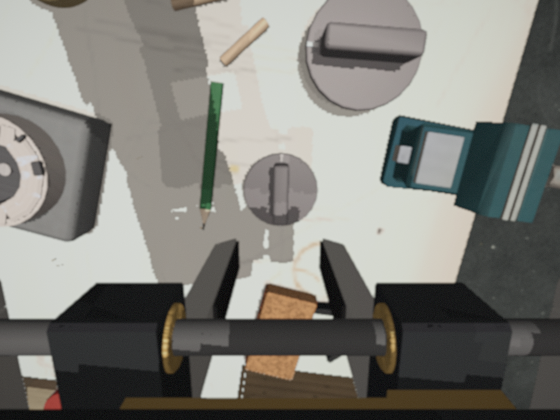

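Lid confirmed: disc radius 42 mm, at (281,190) in the picture; bar yaw ≈7.5°. Descending and gripping.

jog_arm --plan '[0, 0.0003, -0.045, 0, 0, -0.7, 0, 0.0003, -0.09, 0, 0, -0.7, 0, 0.0003, -0.13, 0, 0, -0.7, 0, 0.0003, -0.16, 0, 0, -0.7, 0, 0.0003, -0.18, 0, 0, -0.7, 0, 0.0003, -0.19, 0, 0, -0.7, 0, 0.0003, -0.196, 0, 0, -0.7, 0, 0.0003, -0.196, 0, 0, -0.7, 0, 0.0003, -0.196, 0, 0, -0.7]'

```text
clock: 8.15
eef_pos: [549.6, 220.2, 7.5]
eef_rot: [3.141, 0.002, -3.011]
wrist_force: [0.7, -0.8, -0.0]
finger_gap: 45.4
finger_force: 0.0
```

jog_arm --plan '[0, 0, 0, 0, 0, 0, 0, 0, 0, 0, 0, 0, 0, 0, 0, 0, 0, 0, 0, 0, 0, 0, 0, 0, 0, 0, 0, 0, 0, 0, 0, 0, 0, 0, 0, 0]' --claw 0.0 --force 30

```text
clock: 8.75
eef_pos: [548.9, 220.5, 6.6]
eef_rot: [3.142, 0.0, -3.011]
wrist_force: [-0.7, -0.0, 2.2]
finger_gap: 16.1
finger_force: 30.0
```

jog_arm --plan '[0, 0, 0.03, 0, 0, 0, 0, 0, 0.07, 0, 0, 0, 0, 0, 0.11, 0, 0, 0, 0, -0.02, 0.125, 0, 0, 0, 0.002, -0.06, 0.125, 0, 0, -4, 0.004, -0.1, 0.125, 0, 0, -8, 0.006, -0.14, 0.125, 0, 0, -12, 0.008, -0.18, 0.125, 0, 0, -15.8, 0.009, -0.22, 0.125, 0, 0, -15.8, 0.0092, -0.25, 0.122, 0, 0, -15.8, 0.0092, -0.27, 0.12, 0, 0, -15.8, 0.0092, -0.27, 0.12, 0, 0, -15.8, 0.0092, -0.27, 0.12, 0, 0, -15.8, 0.0092, -0.27, 0.12, 0, 0, -15.8]'

```text
clock: 10.15
eef_pos: [558.1, -48.7, 126.4]
eef_rot: [3.141, -0.0, 2.998]
wrist_force: [-0.3, -0.5, -1.8]
finger_gap: 16.0
finger_force: 30.0
```

Run:
```python
from h import *
from scipy.optimize import least_squares
s=manip.read_state(); print(s["clock"],s["eef_pos"],s["eef_rot"],s["finger_gap"],s["wrist_force"])
for n in("wrist","scene","side"):
    shot(n,n[0]+"c5"); P=cloud(n[0]+"c5").reshape(-1,3); r=np.hypot(P[:,0]-558,P[:,1]+50)
    for nm,z0,rr,R0 in(("bartop",176,40,0),("disc",146,50,42),("flange",90.5,60,53)):
        q=P[(abs(P[:,2]-z0)<(5 if R0<50 else 3))&(r<rr)][:,:2].astype(np.float32)
        if len(q)<30: print(n,nm,len(q)); continue
        if R0==0: print(n,nm,len(q),cv2.minAreaRect(q)); continue
        h=cv2.convexHull(q)[:,0]; f=least_squares(lambda p:np.hypot(h[:,0]-p[0],h[:,1]-p[1])-R0,[558,-50],loss='soft_l1',f_scale=.7)
        print(n,nm,len(q),len(h),f.x.round(2),"enc",np.round(cv2.minEnclosingCircle(q)[0],2),round(cv2.minEnclosingCircle(q)[1],1))
```

```text
10.15 [558.07024223 -48.68546827 126.38411576] [ 3.14145100e+00 -2.18432861e-04  2.99756669e+00] 15.96979893346985 [-0.25760384 -0.53713899 -1.7744276 ]
wrist bartop 3903 ((553.3202514648438, -46.219234466552734), (54.796024322509766, 37.374839782714844), 11.973089218139648)
wrist disc 7586 48 [558.3  -48.99] enc [557.92 -48.82] 41.8
wrist flange 3401 40 [558.09 -50.35] enc [557.23 -50.19] 52.9
scene bartop 204 ((557.3984375, -50.48246765136719), (37.542877197265625, 61.97507095336914), 60.156864166259766)
scene disc 530 27 [558.36 -48.52] enc [558.28 -49.52] 42.2
scene flange 650 30 [557.91 -49.13] enc [557.99 -49.84] 53.7
side bartop 88 ((558.4743041992188, -59.29724884033203), (27.718843460083008, 61.5579948425293), 83.57219696044922)
side disc 342 18 [558.58 -51.62] enc [558.69 -53.13] 43.1
side flange 333 20 [557.74 -51.41] enc [557.9  -52.14] 53.9
```

jog_arm --plan '[-0.0003, -0.0002, -0.01, 0, 0, 0, -0.0003, -0.0002, -0.02, 0, 0, 0, -0.0003, -0.0002, -0.026, 0, 0, 0, -0.0003, -0.0002, -0.029, 0, 0, 0, -0.0003, -0.0002, -0.032, 0, 0, 0, -0.0003, -0.0002, -0.035, 0, 0, 0, -0.0003, -0.0002, -0.037, 0, 0, 0, -0.0003, -0.0002, -0.037, 0, 0, 0]'

```text
clock: 11.1
eef_pos: [557.7, -49.8, 89.3]
eef_rot: [-3.142, -0.0, 2.997]
wrist_force: [0.0, -0.5, -3.6]
finger_gap: 16.2
finger_force: 30.0
```

jog_arm --plan '[0, 0, -0.002, 0, 0, 0, 0, 0, -0.004, 0, 0, 0, 0, 0, -0.006, 0, 0, 0, 0, 0, -0.008, 0, 0, 0, 0, 0, -0.01, 0, 0, 0, 0, 0, -0.011, 0, 0, 0, 0, 0, -0.0115, 0, 0, 0, 0, 0, -0.0115, 0, 0, 0, 0, 0, -0.0115, 0, 0, 0, 0, 0, -0.0115, 0, 0, 0]'

```text
clock: 12.1
eef_pos: [557.9, -49.8, 78.6]
eef_rot: [-3.142, 0.0, 2.997]
wrist_force: [-4.1, -0.2, 5.0]
finger_gap: 16.1
finger_force: 30.0
```

jog_arm --plan '[-0.0003, 0, -0.0007, 0, 0, 0, -0.0003, 0, -0.0007, 0, 0, 0, -0.0003, 0, -0.0007, 0, 0, 0]'

```text
clock: 12.4
eef_pos: [557.9, -49.8, 78.5]
eef_rot: [-3.142, 0.001, 2.997]
wrist_force: [-5.0, 1.5, 11.8]
finger_gap: 15.9
finger_force: 30.0
```

Run:
```python
from h import *
s=manip.read_state(); print(s["clock"],s["eef_pos"],s["wrist_force"],s["moment"])
for n in("wrist","scene"):
    shot(n,n[0]+"c6"); P=cloud(n[0]+"c6").reshape(-1,3); r=np.hypot(P[:,0]-558,P[:,1]+50)
    a=P[(abs(P[:,2]-98)<12)&(r>25)&(r<38)]; b=P[(abs(P[:,2]-90)<5)&(r>46)&(r<52)]
    print(n,len(a),np.median(a[:,2]),len(b),np.median(b[:,2]))
```

```text
12.4 [557.90788981 -49.8292968   78.5453936 ] [-5.03747023  1.4808846  11.7705833 ] [0.26203699 0.92140309 0.00654269]
wrist 4817 98.95845113435911 3028 90.43446986655563
scene 253 100.66492196953709 257 91.16532045665826
```

Lid is home: disc top lies about 8.5 mm above the flange and the downward push is taken up. Now the twist, in two stages.

jog_arm --plan '[0, 0, 0, 0, 0, -3, 0, 0, 0, 0, 0, -6, 0, 0, 0, 0, 0, -9, 0, 0, 0, 0, 0, -12, 0, 0, 0, 0, 0, -15, 0, 0, 0, 0, 0, -18, 0, 0, 0, 0, 0, -21, 0, 0, 0, 0, 0, -24, 0, 0, 0, 0, 0, -24, 0, 0, 0, 0, 0, -24]'

```text
clock: 13.5
eef_pos: [558.5, -49.6, 78.5]
eef_rot: [3.14, 0.002, 2.578]
wrist_force: [0.2, 2.8, 8.6]
finger_gap: 16.1
finger_force: 30.0
```

jog_arm --plan '[0, 0, 0, 0, 0, -3, 0, 0, 0, 0, 0, -6, 0, 0, 0, 0, 0, -9, 0, 0, 0, 0, 0, -12, 0, 0, 0, 0, 0, -14, 0, 0, 0, 0, 0, -14, 0, 0, 0, 0, 0, -14, 0, 0, 0, 0, 0, -14, 0, 0, 0, 0, 0, -14]'

```text
clock: 14.4
eef_pos: [558.8, -49.6, 78.6]
eef_rot: [3.139, 0.002, 2.334]
wrist_force: [2.7, 2.0, 6.9]
finger_gap: 15.8
finger_force: 30.0
```

Run:
```python
from h import *
s=manip.read_state(); print(s["clock"],s["eef_pos"],s["eef_rot"],s["wrist_force"],s["moment"])
shot("wrist","w7"); shot("scene","s7"); 
a=cv2.resize(cv2.imread('pics/w7.png')[100:400,80:480],(440,330)); b=cv2.resize(cv2.imread('pics/s7.png')[170:280,245:365],(360,330),interpolation=cv2.INTER_CUBIC)
cv2.imwrite('pics/m7.png',np.hstack([a,b]))
P=cloud("w7").reshape(-1,3); r=np.hypot(P[:,0]-558,P[:,1]+50)
a=P[(abs(P[:,2]-98)<12)&(r>25)&(r<38)]; print(np.median(a[:,2]))
for f,n in(("w7","w"),("s7","s")):
    P=cloud(f).reshape(-1,3); r=np.hypot(P[:,0]-558,P[:,1]+50); q=P[(abs(P[:,2]-126)<5)&(r<34)]
    print(n,len(q),cv2.minAreaRect(q[:,:2].astype(np.float32)))
    d=P[(P[:,2]>88)&(P[:,2]<100)&(np.hypot(P[:,0]-538,P[:,1]+191)<26)]
    if len(d)>10: print("dial",len(d),cv2.minAreaRect(d[:,:2].astype(np.float32)))
```

```text
14.4 [558.75108189 -49.646899    78.58145308] [3.13916024e+00 2.48871188e-03 2.33384418e+00] [2.68368665 2.04144061 6.91184222] [ 0.38001362 -0.29227891  0.19008673]
99.04046650452565
w 3897 ((553.24365234375, -48.186988830566406), (37.33462905883789, 54.82639694213867), 23.59119415283203)
dial 1189 ((536.2378540039062, -190.9073944091797), (13.152369499206543, 38.25627517700195), 81.6331558227539)
s 189 ((554.84326171875, -53.745906829833984), (31.789846420288086, 62.09623718261719), 50.44546127319336)
dial 146 ((535.9019775390625, -191.04550170898438), (14.536710739135742, 37.053932189941406), 84.37757110595703)
```

View pics/m7.png

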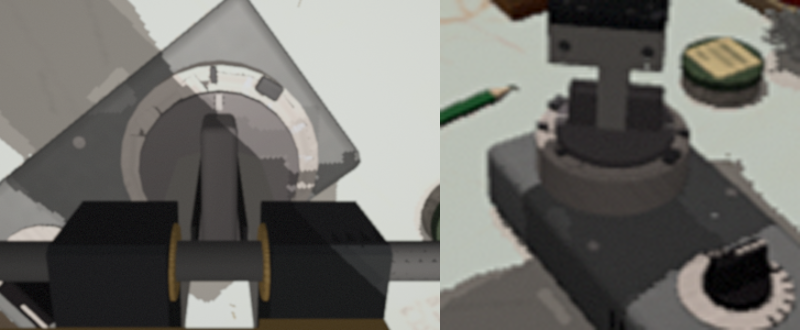

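The picture shows the lid bar and its index line at (218,100) lined up with the thin rib at (213,77), clear of the thick block at (268,87). The tool turned 0.66 rad, so the ring is at about 0.6. The measured torque on the tool shows the spring load, the grip is 30 N and the dial is still at zero. Handing in.

```bash
python3 -c "
from cell import manip
print(manip.sign_off())"
```

```text
the job is handed in; nothing more can be done
None
```

The job is handed in, with no verdict returned: the dial stands at zero, and the lid is fully home, turned to the half-way rib (ring at about 0.6 rad) and still held there with a 30 N grip.

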